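# Lid the spares tubs at the packing bench

## Robot

A 6-joint arm with a two-finger parallel gripper is mounted at the origin on the work surface. World frame = base frame: x ahead of the robot, y to its left, z up, the work surface at z = 0. Lengths are in m, angles in rad, forces in N, time in s.
With the tool pointing down it reaches from about 0.3 to 0.775 m from the base axis. Payload 14.6 kg.
Tool frame: the origin (TCP) lies on the centre line of the jaws, within the pads' length; the fingertips stand 19 mm ahead of it and the grasp point (between the pads) is the TCP; y points along the fingers, x is the direction in which the jaws open and shut, and the axes are right-handed (so a half turn about y gives the same grasp; the last joint's range is limited). The gripper opens to 94 mm and grips with 3 to 60 N. Pads are 16 mm wide; open, the fingers measure 119 mm over their backs; the gripper's body (75 mm by 177 mm) begins 78 mm behind the grasp point.
Start: joints at [-1.324, 0.3, 1.521, -0, 1.321, -0.067], TCP at [0.17, -0.523, 0.224] pointing down, gripper open.
Joint ranges: [-3.03, 3.03], [-0.79, 2.21], [0.23, 2.52], [-1.04, 4.18], [0, 3.07], [-2.55, 2.55]. Speed limits (rad/s): [2.22, 2.22, 2.57, 3.14, 3.14, 3.14].

## Interface

Orientations are given as [roll, pitch, yaw] about the fixed x, y, z axes, in that order (R = Rz(yaw) Ry(pitch) Rx(roll)).
In Python, from station import ctrl, optics gives the robot as it stands.
- The arm moves only by the tool jog_arm, never from a script. Its argument "targets" is a list of rows, each a list of 3 entries, a list of its own where there are three numbers: the finger opening in cm, from 0 to 9.4, then the shift along the tool's x, y, z in cm, then the turn about the tool's y in rad. A call has 1 to 10 rows; each row is the pose to reach, as a shift and turn from the pose commanded when the call began, along the tool's axes at that moment; what a row does not reach only later rows make up. A row lasts 1/10 s, in which the tool goes at most 50 mm and 8.59 degrees, less where a joint would pass 70% of its speed; a pose out of reach is approached as far as the arm can. A call with a gripper value outside its range is refused whole. The fingers move at their own pace and stop on an object; "grip_force" is the grip in N (left out, the last holds). Time passes only in rows, so rows that repeat a pose let the fingers close. It gives the time, the measured TCP pose, the force and the opening at its end, in the units of the state.
- ctrl.get_obs(): the state, without advancing time (a new reading comes with each control period).
- optics.camera(name): name is "scene" or "top" or "wrist"; returns a dict with "img" (480x640x3 uint8, red, green, blue), "range_z" (480x640 float32, m along the optical axis (not along the pixel's ray), 0 where there is no reading), "camera_matrix" (3x3 intrinsics, pixels), "world_to_cam" (4x4, takes a point from world to camera coordinates); the wrist camera has in their place "mount" (4x4, takes a point from camera to tool coordinates, whose origin is the TCP and whose axes are the tool frame's). Camera axes: x right, y up, looking along -z (the intrinsics and any distortion apply to the point x, -y, -z); pixel columns grow to the right and rows downward; lengths in m; the calibration is good to about 2 mm. A picture is of the moment at which its call begins: read the wrist's pose just before it.
- ctrl.hand_in(): hands the job in, once; it reports no verdict.
The state is a dict: "time_s": time; "qpos": joint angles; "joint_vel": joint speeds; "tau": joint torques, N m; "ee_pos": TCP position; "eef_rot": TCP orientation; "force": force on the tool from outside, world axes, zero at the start; "moment": the same for the moment, N m; "grip_width": finger opening in m.
Only numpy, scipy, OpenCV 4.12 (cv2) and the standard library are available. Lean on these libraries where they do the work, as an engineer would, in place of code of your own. Each camera call takes 0.05 s, during which the arm holds its last target. There are 200 camera calls.

## Task

Close the red and the blue spares tubs so they can be packed: put the red lid on the red tub and the blue lid on the blue tub, each pushed or set fully down and level on the rim. Leave both tubs standing upright where they are.

Things in the scene. Friction and masses are not known exactly. Their poses are not given: they have to be found in the camera images.
- red_lid_grip (a point): Loose red plastic lid, 90 g, round about z (up), starting upright on the bench. From below: tapered plug 12 mm deep (diameter 56 mm at the bottom, 76 at its top), flange disc 96 mm across and 5 thick, straight round knob 28 mm across and 44 tall. This point: on the axis inside the knob, 42 mm above the underside, 25 above the flange, 19 below the knob's top. A spare green lid is alike.
- blue_lid_grip (a point): Loose blue plastic lid, 90 g, round about z (up), starting upright on the bench. From below: tapered plug 12 mm deep (diameter 56 mm at the bottom, 76 at its top), flange disc 96 mm across and 5 thick, straight round knob 28 mm across and 44 tall. This point: on the axis inside the knob, 42 mm above the underside, 25 above the flange, 19 below the knob's top. A spare green lid is alike.
- red_tub_mouth (a point): Centre of the mouth, in the rim plane, of the loose red tub: round, open, upright on the bench, 60 mm tall, 0.6 kg with fittings on its floor (up to 25 mm high), outside 92 mm at the rim, 86 at the foot, wall 4, mouth 84. z up. Lid fully on: flange on rim, lid's grip point 30 mm above this point. A white open tub and a yellow closed one stand nearby.
- blue_tub_mouth (a point): Centre of the mouth, in the rim plane, of the loose blue tub: round, open, upright on the bench, 60 mm tall, 0.6 kg with fittings on its floor (up to 25 mm high), outside 92 mm at the rim, 86 at the foot, wall 4, mouth 84. z up. Lid fully on: flange on rim, lid's grip point 30 mm above this point. A white open tub and a yellow closed one stand nearby.
Mind the look-alikes: they are no part of the job. Leave any orange look-alike of the part that bears red_lid_grip alone.

How it is judged:
By the outcome, as a careful person would: the job done as asked, in the order asked, and still so for the second after the job is handed in, with the robot touching nothing.
It also fails if it takes over 64 s, if anything falls off the work surface, if the arm or the gripper's body presses on something with over 40 N, if the wrist force passes 120 N, or if a joint passes its speed limit or range.

## Working session

There is one attempt and no reset: what is moved stays moved. The work goes in short steps, Python scripts to look and compute and a tool call to move; the robot and the scene stay as the last step left them, time stands still between calls to the robot, and variables do not carry over. Pictures are saved under pics/ and viewed, about 8 in all and at most 12, crops included, and the job is handed in when it is done.

Besides the shell and the picture viewer there is one more tool, called after "Call:" by a JSON object that holds its "op" and its "data". jog_arm: Moves the arm, as the interface text tells. Its arguments: {"type":"object","properties":{"targets":{"type":"array","items":{"type":"array"}},"grip_force":{"type":"number"}},"required":["targets"]}

```bash
ls; mkdir -p pics
python3 - <<'E'
from station import ctrl, optics
import cv2,numpy as np
o=ctrl.get_obs();print(o)
for n in ("scene","top"):
    c=optics.camera(n);cv2.imwrite(f"pics/{n}0.png",c["img"][:,:,::-1]);np.savez(f"pics/{n}0.npz",**c)
    print(c["camera_matrix"],c["world_to_cam"],[k for k in c])
E
```

```text
pics
{'time_s': 0.0, 'qpos': array([-1.32360497e+00,  3.00477998e-01,  1.52157453e+00, -2.74133887e-05,
        1.32070941e+00, -6.66181961e-02]), 'joint_vel': array([ 3.43364278e-04,  9.16578695e-04,  9.34328070e-04,  1.06856342e-04,
       -2.24588127e-05,  8.30544467e-04]), 'tau': array([ 2.63013448e-03, -5.31798470e+01, -3.52729261e+01,  7.09083793e-02,
        2.43888900e-02, -9.54641678e-05]), 'ee_pos': array([ 0.16969855, -0.52291202,  0.22388531]), 'eef_rot': array([-1.57074498e+00,  1.16845750e-03, -1.25697994e+00]), 'force': array([-0.37532705,  0.59017963, -0.04817588]), 'moment': array([-0.06106745, -0.01229805,  0.05977285]), 'grip_width': 0.09428310655444974}
[[475.78725094   0.         331.31461306]
 [  0.         475.78725094 239.75951786]
 [  0.           0.           1.        ]] [[ 0.74056205  0.6719005  -0.01084303 -0.37625476]
 [-0.49278149  0.5539679   0.67103351  0.25983517]
 [ 0.45687444 -0.49159871  0.74134773 -1.28876518]
 [ 0.          0.          0.          1.        ]] ['img', 'range_z', 'camera_matrix', 'world_to_cam']
[[463.28963909   0.         320.28857815]
 [  0.         463.28963909 240.61211692]
 [  0.           0.           1.        ]] [[ 0.02485737 -0.99959675  0.01372764 -0.06425559]
 [ 0.99081708  0.02645999  0.13259482 -0.56756212]
 [-0.13290458  0.01030562  0.99107526 -0.95739825]
 [ 0.          0.          0.          1.        ]] ['img', 'range_z', 'camera_matrix', 'world_to_cam']
```

View pics/top0.png

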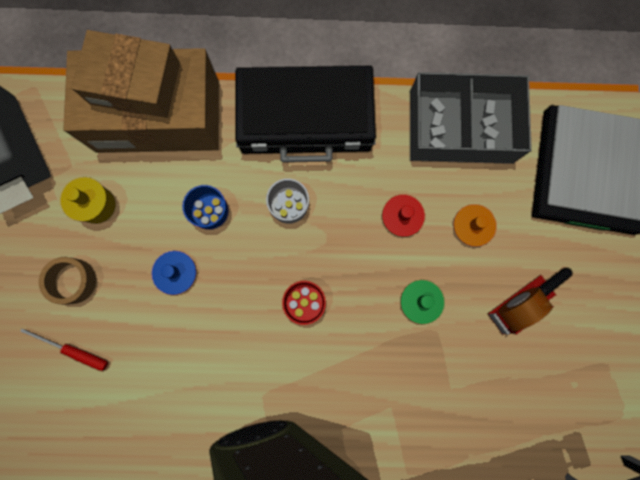

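View pics/scene0.png

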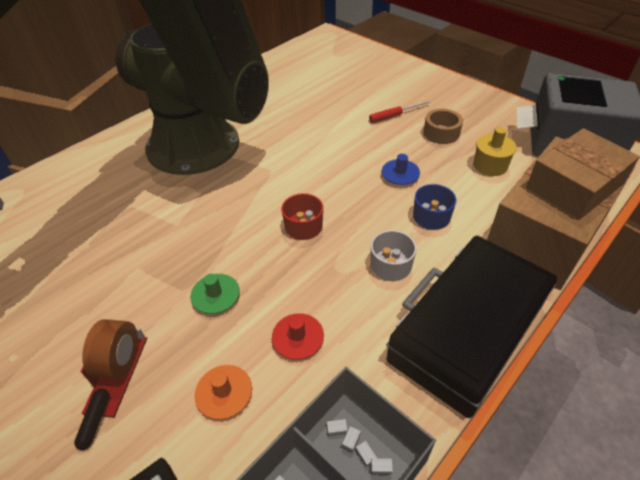

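The top view shows the red lid (403,215), red tub (303,302), blue lid (174,272) and blue tub (206,207). The look-alikes are orange (475,226), green (423,301), white tub (288,202) and closed yellow tub (84,200). The scene view agrees with this layout.

```bash
cat > h.py <<'E'
import numpy as np,cv2
from scipy.spatial.transform import Rotation as Rn
def tool(o):
    T=np.eye(4);T[:3,:3]=Rn.from_euler('xyz',o["eef_rot"]).as_matrix();T[:3,3]=o["ee_pos"];return T
def cloud(c,o=None):
    K=c["camera_matrix"];z=c["range_z"].astype(float);v,u=np.mgrid[:480,:640]
    P=np.stack([(u-K[0,2])/K[0,0]*z,-(v-K[1,2])/K[1,1]*z,-z,np.ones_like(z)],-1)
    M=tool(o)@c["mount"] if o is not None else np.linalg.inv(c["world_to_cam"])
    W=(P@M.T)[...,:3];W[z==0]=np.nan;return W
def mask(img,col):
    h=cv2.cvtColor(np.ascontiguousarray(img),cv2.COLOR_RGB2HSV);H,S,V=[h[...,i].astype(int) for i in range(3)]
    m=((H<4)|(H>172)) if col=="red" else (H>100)&(H<130)
    m=(m&(S>130)&(V>40)).astype(np.uint8)
    n,l,s,c=cv2.connectedComponentsWithStats(m)
    return [(l==i,s[i],c[i]) for i in range(1,n) if s[i][4]>300]
def circ(P):
    A=np.c_[2*P[:,:2],np.ones(len(P))];x=np.linalg.lstsq(A,(P[:,:2]**2).sum(1),rcond=None)[0]
    return x[:2],np.sqrt(x[2]+x[:2]@x[:2])
E
python3 - <<'E'
from h import *
for n in("top","scene"):
    c=dict(np.load(f"pics/{n}0.npz"));W=cloud(c)
    for col in("red","blue"):
        for m,s,ce in mask(c["img"],col):
            P=W[m];P=P[~np.isnan(P[:,0])];
            print(n,col,ce.round(),s[4],"zpct",np.percentile(P[:,2],[5,50,95,99]).round(3))
            for lo,hi in((.007,.026),(.05,.07)):
                Q=P[(P[:,2]>lo)&(P[:,2]<hi)]
                if len(Q)<20: continue
                (x,y),r=cv2.minEnclosingCircle(Q[:,:2].astype(np.float32)); k,kr=circ(Q)
                print("   ",lo,len(Q),"enc",round(x,4),round(y,4),round(r,4),"lsq",k.round(4),round(kr,4), "med",Q.mean(0).round(4))
E
```

```text
top red [403. 215.] 1316 zpct [0.014 0.017 0.061 0.063]
    0.007 1134 enc 0.6341 -0.2318 0.0461 lsq [ 0.6344 -0.2326] 0.0344 med [ 0.6324 -0.2308  0.0168]
    0.05 143 enc 0.6345 -0.2327 0.0141 lsq [ 0.6341 -0.2322] 0.0101 med [ 0.6339 -0.232   0.0599]
top red [304. 303.] 894 zpct [0.002 0.007 0.06  0.062]
    0.007 137 enc 0.4373 -0.0181 0.0402 lsq [ 0.4377 -0.0178] 0.0371 med [ 0.4335 -0.0152  0.0129]
    0.05 164 enc 0.4366 -0.0188 0.0441 lsq [ 0.437  -0.0184] 0.0423 med [ 0.4324 -0.0172  0.0581]
top red [ 84. 357.] 475 zpct [0.019 0.024 0.028 0.029]
    0.007 389 enc 0.3135 0.4409 0.0496 lsq [0.3084 0.4414] 0.0297 med [0.3123 0.4395 0.0228]
top blue [204. 205.] 968 zpct [0.003 0.029 0.061 0.063]
    0.007 193 enc 0.6346 0.1986 0.0431 lsq [0.6346 0.2   ] 0.038 med [0.6476 0.2135 0.0155]
    0.05 246 enc 0.6348 0.1984 0.0454 lsq [0.6341 0.1987] 0.043 med [0.6325 0.2    0.0579]
top blue [174. 272.] 1427 zpct [0.014 0.017 0.061 0.063]
    0.007 1225 enc 0.4936 0.2657 0.0473 lsq [0.4944 0.2671] 0.0346 med [0.4936 0.2646 0.0171]
    0.05 153 enc 0.495 0.2665 0.0142 lsq [0.4945 0.2659] 0.01 med [0.4945 0.2655 0.0604]
scene red [532.  34.] 6562 zpct [-0.045 -0.     0.047  0.05 ]
    0.007 1159 enc 0.3404 1.1945 0.3976 lsq [0.3744 0.9541] 0.3323 med [0.3985 1.2048 0.0165]
    0.05 71 enc 0.4262 1.2065 0.3033 lsq [0.4791 1.3601] 0.2199 med [0.5    1.2051 0.0508]
scene red [297. 336.] 1616 zpct [0.015 0.017 0.061 0.062]
    0.007 1428 enc 0.6386 -0.2358 0.0469 lsq [ 0.6384 -0.2358] 0.0348 med [ 0.6433 -0.2399  0.0169]
    0.05 181 enc 0.6383 -0.2339 0.015 lsq [ 0.6386 -0.2351] 0.0101 med [ 0.6389 -0.2356  0.0602]
scene red [117. 389.] 534 zpct [0.004 0.006 0.008 0.009]
    0.007 96 enc 0.4684 -0.4895 0.07 lsq [ 0.4838 -0.4896] 0.0422 med [ 0.4824 -0.5156  0.0079]
scene blue [400. 173.] 519 zpct [0.014 0.016 0.019 0.02 ]
    0.007 517 enc 0.5016 0.264 0.0459 lsq [0.5008 0.2622] 0.0334 med [0.5048 0.257  0.0163]
```

Call:
{"op": "jog_arm", "data": {"targets": [[9.4,[-2,0,8],0],[9.4,[-4,0,16],0],[9.4,[-6,0,24],0],[9.4,[-8,0,32],0],[9.4,[-10,1,40],0],[9.4,[-12,2,48],0],[9.4,[-13.1,3,53.2],0],[9.4,[-13.1,4,53.2],0],[9.4,[-13.1,4,53.2],0],[9.4,[-13.1,4,53.2],0]], "grip_force": 25}}

```text
time_s: 1.1
ee_pos: [0.5943, -0.259, 0.1912]
eef_rot: [-1.571, 0.0, -1.257]
force: [0.3, 0.2, 0.3]
grip_width: 0.0939
```

Call:
{"op": "jog_arm", "data": {"targets": [[9.4,[0,0,0],0],[9.4,[0,0,0],0]]}}

```text
time_s: 1.3
ee_pos: [0.593, -0.2598, 0.1908]
eef_rot: [-1.572, 0.001, -1.255]
force: [-0.3, -0.1, 0.1]
grip_width: 0.094
```

```bash
cat >> h.py <<'E'
def look(name,col):
    from station import ctrl,optics
    o=ctrl.get_obs();c=optics.camera("wrist");W=cloud(c,o);cv2.imwrite(f"pics/{name}.png",c["img"][:,:,::-1])
    T=tool(o);print("tcp",o["ee_pos"].round(4),o["eef_rot"].round(4),o["time_s"],o["force"].round(1),round(o["grip_width"],4))
    for m,s,ce in mask(c["img"],col):
        P=W[m];P=P[~np.isnan(P[:,0])];print(col,ce.round(),s[:5])
        for lo,hi in((.007,.026),(.05,.068),(.068,.3)):
            Q=P[(P[:,2]>lo)&(P[:,2]<hi)]
            if len(Q)<40: continue
            (x,y),r=cv2.minEnclosingCircle(Q[:,:2].astype(np.float32));k,kr=circ(Q)
            f=lambda a:(T[:3,:3].T@(np.array([*a,0])-T[:3,3]))[[0,2]].round(4)
            print("  ",lo,len(Q),"z",np.percentile(Q[:,2],[5,50,95]).round(4),"enc",round(x,4),round(y,4),round(r,4),"lsq",k.round(4),kr.round(4),"tool xz enc",f((x,y)),"lsq",f(k))
    return o,c,W
E
python3 -c "
from h import *
look('w1','red')"
```

```text
tcp [ 0.593  -0.2598  0.1908] [-1.5721e+00  1.0000e-03 -1.2554e+00] 1.3 [-0.3 -0.1  0.1] 0.094
red [308. 173.] [ 260  125   97   98 7489]
   0.007 6604 z [0.0164 0.0176 0.0188] enc 0.6349 -0.2341 0.0471 lsq [ 0.6349 -0.2339] 0.0348 tool xz enc [-0.0112  0.0481] lsq [-0.0114  0.0482]
   0.05 842 z [0.0602 0.0615 0.0626] enc 0.6347 -0.2337 0.0139 lsq [ 0.6348 -0.2337] 0.0097 tool xz enc [-0.0117  0.048 ] lsq [-0.0116  0.0481]
red [ 35. 275.] [  0 263  66  36 344]
   0.05 316 z [0.0579 0.0599 0.0613] enc 0.4663 -0.0237 0.0322 lsq [ 0.4414 -0.0206] 0.0406 tool xz enc [-0.2635 -0.0469] lsq [-0.2742 -0.0696]
red [431. 396.] [407 383  56  29 413]
   0.007 169 z [0.0071 0.0075 0.0084] enc 0.4416 -0.4496 0.0318 lsq [ 0.4359 -0.4525] 0.0187 tool xz enc [ 0.1337 -0.2025] lsq [ 0.1347 -0.2088]
```

View pics/w1.png

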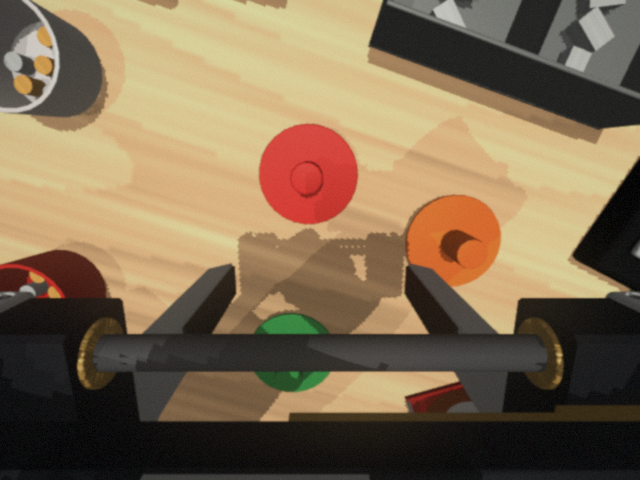

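The wrist view shows the red lid at (308,173), orange to its right at (455,240), and green below. It places the red lid at (0.6348, -0.2338), which agrees with both fixed cameras.

Call:
{"op": "jog_arm", "data": {"targets": [[5,[-0.5,1,2],0],[5,[-1.1,2,4],0],[5,[-1.1,4,4.8],0],[5,[-1.1,6,4.8],0],[5,[-1.1,8,4.8],0],[5,[-1.1,10,4.8],0],[5,[-1.1,10,4.8],0],[5,[-1.1,10,4.8],0],[5,[-1.1,10,4.8],0]]}}

```text
time_s: 2.25
ee_pos: [0.6353, -0.236, 0.0936]
eef_rot: [-1.569, -0.001, -1.258]
force: [-0.2, 0.1, 0.8]
grip_width: 0.0501
```

```bash
python3 -c "
from h import *
look('w2','red')"
```

```text
tcp [ 0.6353 -0.236   0.0936] [-1.5692e+00 -1.5000e-03 -1.2577e+00] 2.25 [-0.2  0.1  0.8] 0.0501
red [317. 246.] [  252   184   130   127 12325]
   0.007 10192 z [0.0164 0.0175 0.0186] enc 0.635 -0.2342 0.0473 lsq [ 0.6349 -0.2339] 0.0349 tool xz enc [-0.0019  0.0002] lsq [-0.0022  0.0001]
   0.05 1731 z [0.0556 0.0614 0.0625] enc 0.6349 -0.2335 0.014 lsq [ 0.6358 -0.2333] 0.01 tool xz enc [-0.0026  0.0002] lsq [-0.0025  0.0012]
   0.068 48 z [0.0753 0.0771 0.0802] enc 0.6363 -0.2362 0.0271 lsq [ 0.6371 -0.2352] 0.0255 tool xz enc [0.0004 0.0007] lsq [-0.0003  0.0018]
```

Call:
{"op": "jog_arm", "data": {"targets": [[5,[-0.2,1.5,0],0],[5,[-0.2,3,0],0],[5,[-0.2,4.2,0],0],[5,[-0.2,5,0],0],[5,[-0.2,5,0],0],[2,[-0.2,5,0],0],[2,[-0.2,5,0],0],[2,[-0.2,5,0],0],[2,[-0.2,5,0],0],[2,[-0.2,5,0],0]]}}

```text
time_s: 3.3
ee_pos: [0.6347, -0.2334, 0.0424]
eef_rot: [-1.57, -0.001, -1.257]
force: [-0.7, 0.1, 3.9]
grip_width: 0.0277
```

Call:
{"op": "jog_arm", "data": {"targets": [[2,[0,0,0],0],[2,[0,0,0],0],[2,[0,0,0],0]]}}

```text
time_s: 3.6
ee_pos: [0.6347, -0.2334, 0.0424]
eef_rot: [-1.57, -0.001, -1.257]
force: [-0.7, -0.1, 5.9]
grip_width: 0.0276
```

Call:
{"op": "jog_arm", "data": {"targets": [[2,[0,-2,0],0],[2,[0,-5,0],0],[2,[0,-9,0],0],[2,[-3,-12,-2],0],[2,[-6,-13,-5],0],[2,[-9,-13,-8],0],[2,[-13,-13,-11],0],[2,[-17,-13,-14],0],[2,[-21,-13,-17],0],[2,[-24,-13,-19],0]]}}

```text
time_s: 4.6
ee_pos: [0.3771, -0.0624, 0.1713]
eef_rot: [-1.571, 0.0, -1.257]
force: [0.8, 0.3, 0.1]
grip_width: 0.0273
```

Call:
{"op": "jog_arm", "data": {"targets": [[2,[-1.5,0,-1],0],[2,[-2.6,0,-2.2],0],[2,[-2.6,0,-2.2],0],[2,[-2.6,0,-2.2],0],[2,[-2.6,0,-2.2],0],[2,[-2.6,0,-2.2],0]]}}

```text
time_s: 5.2
ee_pos: [0.3511, -0.046, 0.1717]
eef_rot: [-1.571, 0.0, -1.257]
force: [1.0, 0.5, -0.8]
grip_width: 0.0276
```

```bash
python3 -c "
from h import *
look('w3','red')"
```

```text
tcp [ 0.3511 -0.046   0.1717] [-1.5712e+00  2.0000e-04 -1.2574e+00] 5.2 [ 1.   0.5 -0.8] 0.0276
red [323. 119.] [ 262   59  119  125 8647]
   0.007 1134 z [0.0072 0.0157 0.025 ] enc 0.4373 -0.0188 0.0405 lsq [ 0.4376 -0.0189] 0.0388 tool xz enc [0.0008 0.0905] lsq [0.0009 0.0907]
   0.05 2460 z [0.0516 0.0599 0.0614] enc 0.4374 -0.0194 0.0453 lsq [ 0.437 -0.019] 0.0427 tool xz enc [0.0014 0.0904] lsq [0.0009 0.0901]
red [322. 257.] [  239   191   163   144 14743]
   0.068 14689 z [0.1459 0.1472 0.1912] enc 0.3515 -0.0463 0.0473 lsq [ 0.3602 -0.0441] 0.0277 tool xz enc [0.0005 0.0004] lsq [0.0011 0.0094]
```

View pics/w3.png

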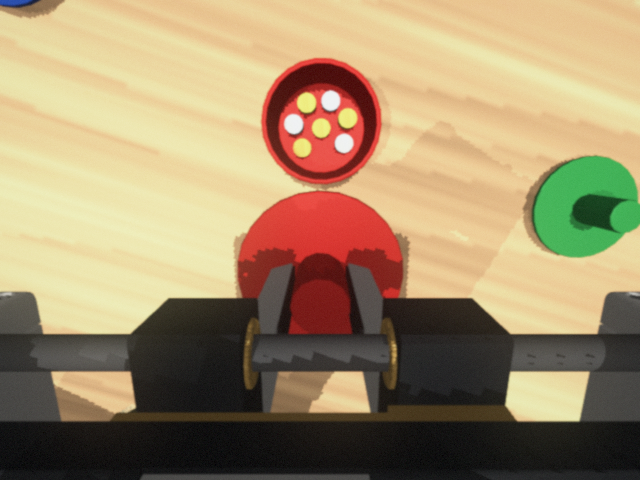

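The red lid is held level and centred, with its flange at (320,260). The red tub is 90 mm ahead at (322,120).

Call:
{"op": "jog_arm", "data": {"targets": [[2,[0,0,3],0],[2,[0,0,6],0],[2,[0.1,0,9],0],[2,[0.1,1.5,9],0],[2,[0.1,3,9],0],[2,[0.1,4.5,9],0],[2,[0.1,4.5,9],0],[2,[0.1,4.5,9],0],[2,[0.1,4.5,9],0]]}}

```text
time_s: 6.15
ee_pos: [0.4371, -0.019, 0.1275]
eef_rot: [-1.57, -0.0, -1.257]
force: [-0.6, -0.6, -1.6]
grip_width: 0.0274
```

Call:
{"op": "jog_arm", "data": {"targets": [[2,[0,1,0],0],[2,[0,2,0],0],[2,[0,2.7,0],0],[2,[0,3.2,0],0],[2,[0,3.5,0],0],[2,[0,3.7,0],0],[2,[0,3.8,0],0],[2,[0,3.8,0],0]]}}

```text
time_s: 6.95
ee_pos: [0.4369, -0.0188, 0.0903]
eef_rot: [-1.57, -0.0, -1.257]
force: [-11.0, 1.5, 23.4]
grip_width: 0.0276
```

Call:
{"op": "jog_arm", "data": {"targets": [[5,[0,0,0],0],[5,[0,0,0],0],[5,[0,0,0],0],[5,[0,0,0],0],[5,[0,-2,0],0],[5,[0,-5,0],0],[5,[0,-8,0],0],[5,[0,-8,-3],0],[5,[0,-8,-7],0],[5,[0,-8,-7],0]]}}

```text
time_s: 7.95
ee_pos: [0.3673, -0.0409, 0.1686]
eef_rot: [-1.572, 0.0, -1.258]
force: [0.5, 1.1, -0.4]
grip_width: 0.0502
```

```bash
python3 -c "
from h import *
look('w4','red')"
```

```text
tcp [ 0.3673 -0.0409  0.1686] [-1.5715e+00  1.0000e-04 -1.2578e+00] 7.95 [ 0.5  1.1 -0.4] 0.0502
red [321. 144.] [  258    79   126   131 12815]
   0.05 11205 z [0.0645 0.0657 0.0669] enc 0.437 -0.0193 0.0471 lsq [ 0.4373 -0.019 ] 0.035 tool xz enc [0.0009 0.0731] lsq [0.0007 0.0734]
   0.068 1563 z [0.1084 0.1096 0.1107] enc 0.4227 -0.0057 0.0328 lsq [ 0.4356 -0.0179] 0.0099 tool xz enc [-0.0165  0.0636] lsq [-0.0009  0.0721]
```

The red lid is seated: its flange top is at 0.0657 against 0.065 expected, it is level, and it is centred on the tub. Next is the blue lid.

Call:
{"op": "jog_arm", "data": {"targets": [[5,[-3,0,1.5],0],[5,[-6,0,3.5],0],[5,[-9.5,0,6],0],[5,[-13,0,8.5],0],[5,[-16.5,0,11],0],[5,[-20,0,13.5],0],[5,[-23,0,15.5],0],[5,[-25,0,16.6],0],[5,[-25,0,16.6],0],[5,[-25,0,16.6],0]]}}

```text
time_s: 9.0
ee_pos: [0.4508, 0.2488, 0.1682]
eef_rot: [-1.572, -0.0, -1.256]
force: [-0.8, -0.7, -1.4]
grip_width: 0.0502
```

Call:
{"op": "jog_arm", "data": {"targets": [[5,[0,0,0],0],[5,[0,0,0],0]]}}

```text
time_s: 9.2
ee_pos: [0.4509, 0.2478, 0.1689]
eef_rot: [-1.571, 0.0, -1.258]
force: [-0.2, 0.3, -0.0]
grip_width: 0.0502
```

```bash
python3 -c "
from h import *
look('w5','blue')"
```

```text
tcp [0.4509 0.2478 0.1689] [-1.5706  0.     -1.258 ] 9.2 [-0.2  0.3 -0. ] 0.0502
blue [461.  42.] [ 391    0  140   96 7538]
   0.007 1473 z [0.0073 0.0163 0.025 ] enc 0.6337 0.1998 0.0429 lsq [0.633  0.1993] 0.0403 tool xz enc [0.1019 0.1591] lsq [0.1023 0.1583]
   0.05 2091 z [0.0512 0.0597 0.0615] enc 0.6349 0.1992 0.0457 lsq [0.6341 0.1999] 0.0432 tool xz enc [0.1029 0.1601] lsq [0.102  0.1595]
blue [315. 175.] [ 264  123  104  105 8511]
   0.007 7489 z [0.0164 0.0176 0.0187] enc 0.4955 0.2662 0.0468 lsq [0.4955 0.2663] 0.0347 tool xz enc [-0.0038  0.0481] lsq [-0.0039  0.0481]
   0.05 977 z [0.0601 0.0615 0.0625] enc 0.4952 0.2665 0.014 lsq [0.4953 0.2665] 0.0097 tool xz enc [-0.0041  0.0479] lsq [-0.0041  0.048 ]
```

View pics/w5.png

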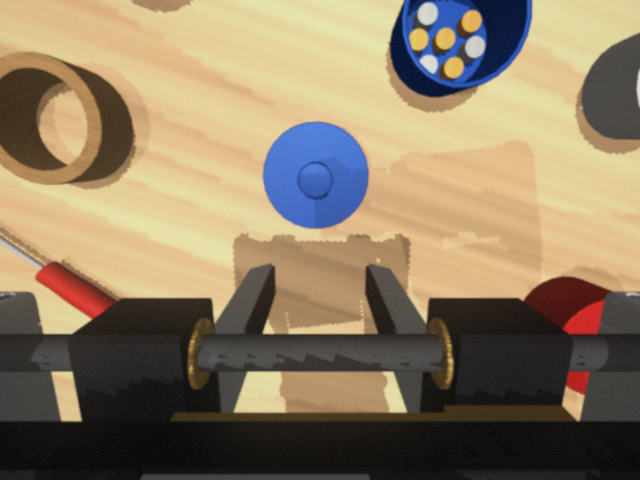

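The blue lid shows at (315,175) and the blue tub, partly cropped, at (461,42). I'll move over the lid and partway down, then read the pose.

Call:
{"op": "jog_arm", "data": {"targets": [[5,[-0.2,0,2.5],0],[5,[-0.4,1,4.8],0],[5,[-0.4,3,4.8],0],[5,[-0.4,5,4.8],0],[5,[-0.4,7.5,4.8],0],[5,[-0.4,7.5,4.8],0],[5,[-0.4,7.5,4.8],0],[5,[-0.4,7.5,4.8],0]]}}

```text
time_s: 10.05
ee_pos: [0.4958, 0.2673, 0.0954]
eef_rot: [-1.569, 0.0, -1.257]
force: [-1.0, -0.0, -0.3]
grip_width: 0.05
```

Call:
{"op": "jog_arm", "data": {"targets": [[5,[0,1.5,0],0],[5,[0,3,0],0],[5,[0,4.4,-0.1],0],[5,[0,5.2,-0.1],0],[5,[0,5.2,-0.1],0],[2,[0,5.2,-0.1],0],[2,[0,5.2,-0.1],0],[2,[0,5.2,-0.1],0],[2,[0,5.2,-0.1],0],[2,[0,5.2,-0.1],0]]}}

```text
time_s: 11.05
ee_pos: [0.4945, 0.267, 0.0423]
eef_rot: [-1.57, 0.0, -1.257]
force: [0.7, -0.4, 4.5]
grip_width: 0.0277
```

Call:
{"op": "jog_arm", "data": {"targets": [[2,[0,0,0],0],[2,[0,0,0],0],[2,[0,0,0],0]]}}

```text
time_s: 11.35
ee_pos: [0.4945, 0.267, 0.0423]
eef_rot: [-1.57, 0.0, -1.257]
force: [-0.9, -0.3, 5.5]
grip_width: 0.0278
```

Call:
{"op": "jog_arm", "data": {"targets": [[2,[0,-2,0],0],[2,[0,-5,0],0],[2,[0,-9,0],0],[2,[2,-12,0],0],[2,[5,-13,1],0],[2,[8,-13,2],0],[2,[10.7,-13,2.2],0],[2,[10.7,-13,2.2],0],[2,[10.7,-13,2.2],0],[2,[10.7,-13,2.2],0]]}}

```text
time_s: 12.35
ee_pos: [0.5478, 0.1726, 0.1716]
eef_rot: [-1.571, 0.0, -1.256]
force: [0.2, -0.2, -0.2]
grip_width: 0.0275
```

Call:
{"op": "jog_arm", "data": {"targets": [[2,[0,0,0],0],[2,[0,0,0],0]]}}

```text
time_s: 12.55
ee_pos: [0.5479, 0.1726, 0.1718]
eef_rot: [-1.571, 0.0, -1.256]
force: [0.1, 0.4, 0.3]
grip_width: 0.0276
```

```bash
python3 -c "
from h import *
look('w6','blue')"
```

```text
tcp [0.5479 0.1726 0.1718] [-1.5708e+00  1.0000e-04 -1.2560e+00] 12.55 [0.1 0.4 0.3] 0.0276
blue [325. 115.] [ 264   57  118  125 8736]
   0.007 1194 z [0.0071 0.0155 0.025 ] enc 0.6355 0.199 0.0404 lsq [0.636  0.1989] 0.0386 tool xz enc [0.002  0.0914] lsq [0.0022 0.0919]
   0.05 2454 z [0.0514 0.0599 0.0615] enc 0.6356 0.1987 0.0452 lsq [0.6353 0.1989] 0.0426 tool xz enc [0.0023 0.0914] lsq [0.002  0.0913]
blue [321. 256.] [  239   190   163   144 14810]
   0.068 14754 z [0.1461 0.1473 0.1913] enc 0.5494 0.1728 0.0469 lsq [0.5567 0.1747] 0.0282 tool xz enc [0.0002 0.0015] lsq [0.0007 0.009 ]
```

View pics/w6.png

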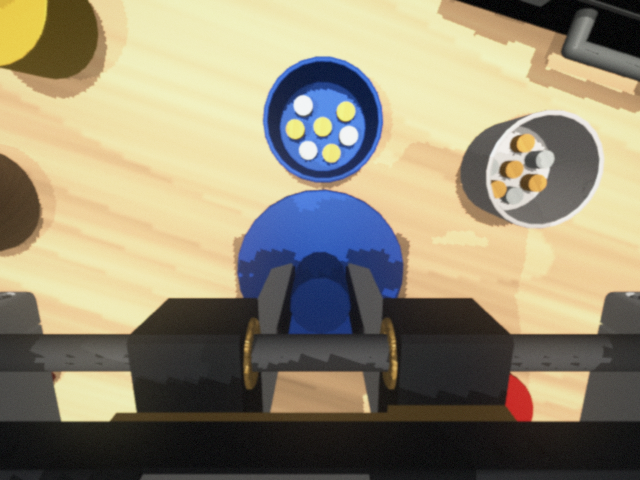

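The blue lid is held level at (321,256) and the blue tub is at (322,118). The tub is 90 mm ahead and 2 mm to the right.

Call:
{"op": "jog_arm", "data": {"targets": [[2,[0,0,3],0],[2,[0.1,0,6],0],[2,[0.2,0,9],0],[2,[0.2,1.5,9],0],[2,[0.2,3,9],0],[2,[0.2,4.5,9],0],[2,[0.2,4.5,9],0],[2,[0.2,4.5,9],0],[2,[0.2,4.5,9],0]]}}

```text
time_s: 13.5
ee_pos: [0.6346, 0.1978, 0.1278]
eef_rot: [-1.57, -0.0, -1.257]
force: [-0.2, -0.6, 0.0]
grip_width: 0.0275
```

Call:
{"op": "jog_arm", "data": {"targets": [[2,[0,1,0],0],[2,[0,2,0],0],[2,[0,2.7,0],0],[2,[0,3.2,0],0],[2,[0,3.5,0],0],[2,[0,3.7,0],0],[2,[0,3.8,0],0],[2,[0,3.8,0],0]]}}

```text
time_s: 14.3
ee_pos: [0.6348, 0.1979, 0.0904]
eef_rot: [-1.569, -0.0, -1.257]
force: [-5.1, -0.9, 10.2]
grip_width: 0.0272
```

Call:
{"op": "jog_arm", "data": {"targets": [[5,[0,0,0],0],[5,[0,0,0],0],[5,[0,0,0],0],[5,[0,0,0],0],[5,[0,-2,0],0],[5,[0,-5,0],0],[5,[0,-8,0],0],[5,[0,-8,-3],0],[5,[0,-8,-7],0],[5,[0,-8,-7],0]]}}

```text
time_s: 15.3
ee_pos: [0.564, 0.1752, 0.168]
eef_rot: [-1.575, 0.0, -1.257]
force: [0.3, 0.5, 0.5]
grip_width: 0.0498
```

Run:
```python
from h import *
look('w7','blue')
from station import optics
c=optics.camera("scene");W=cloud(c);cv2.imwrite("pics/scene1.png",c["img"][:,:,::-1])
for col in("red","blue"):
    for m,s,ce in mask(c["img"],col):
        P=W[m];P=P[(P[:,2]>.058)&(P[:,2]<.072)]
        if 100<len(P)<3000:
            A=np.c_[P[:,:2]-P[:,:2].mean(0),np.ones(len(P))];x=np.linalg.lstsq(A,P[:,2],rcond=None)[0]
            print(col,ce.round(),cv2.minEnclosingCircle(P[:,:2].astype(np.float32)),"z,slope",x.round(4))
```

```text
tcp [0.564  0.1752 0.168 ] [-1.5746e+00  3.0000e-04 -1.2569e+00] 15.3 [0.3 0.5 0.5] 0.0498
blue [320. 140.] [  258    75   126   131 12969]
   0.05 11324 z [0.0646 0.0657 0.0669] enc 0.6356 0.1979 0.0471 lsq [0.636  0.1981] 0.035 tool xz enc [0.0005 0.0757] lsq [0.0005 0.0762]
   0.068 1583 z [0.1083 0.1096 0.1108] enc 0.6328 0.1964 0.0353 lsq [0.635 0.198] 0.0098 tool xz enc [0.0011 0.0726] lsq [0.0003 0.0752]
red [302. 207.] ((0.4423622488975525, -0.021763896569609642), 0.04703947529196739) z,slope [-0.0035  0.0041  0.0645]
blue [435. 199.] ((0.6403745412826538, 0.19439852237701416), 0.046610601246356964) z,slope [-0.002   0.003   0.0647]
```

View pics/scene1.png

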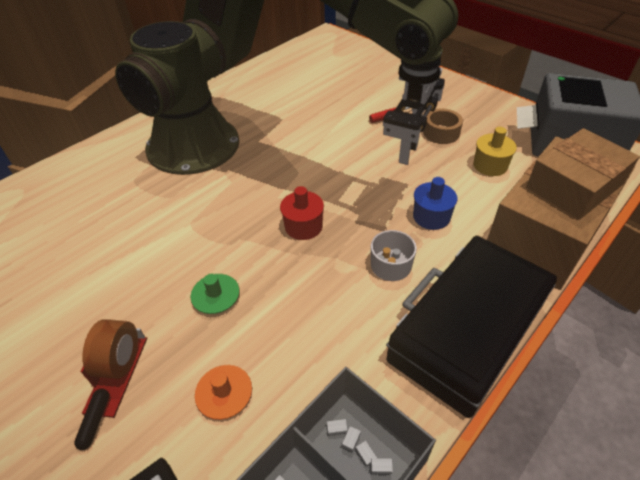

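The red lid (302,210) and blue lid (435,200) sit flat on their matching tubs, the look-alikes haven't moved, and the gripper is clear of everything.

```bash
python3 -c "
from station import ctrl
print(ctrl.hand_in())"
```

```text
the job is handed in; nothing more can be done
None
```

The red lid is on the red tub and the blue lid is on the blue tub. I handed the job in at about 15.4 s of robot time, with the gripper clear of everything.

- **Seating:** The wrist camera put both flange tops at 65.7 mm, against 65 mm expected. The same camera read 0.6 mm high on the lids while they stood on the bench.
- **Level:** Plane fits from the scene camera showed both lids level within about 0.5%.
- **Position:** The wrist camera found both lids centred on their tubs to about 1 mm, with the tubs standing where they were. The look-alikes were not touched.
- **Force:** The highest wrist force I read was about 26 N, when pressing the red lid down. I only saw the reading at the end of each move, so brief peaks in between could have been higher.
- **Disagreement:** The scene camera's positions differ from the wrist camera's by about 5 mm. The same offset showed on the lids before anything was moved, so I put it down to calibration and used the wrist camera.

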